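# Shut and latch the drinks chiller

### The job

Close up the blue drinks chiller: push its sliding lid fully shut, then swing the red-knobbed latch handle round over the yellow ramp on the lid until it drops down into the notch, so that the lid is locked shut. Let go and leave the cans, the tin on the deck, the bottles and the mug where they stand.

Things in the scene. Friction and masses are not known exactly. Their poses are not given: they have to be found in the camera images.
- chiller: Blue insulated countertop chiller with a steel top, fixed to the table, 260 (x) x 440 (y) x 150 mm high. Origin: centre of its underside, on the table; z up. Its own +y end is the latch end; its top deck is 150 mm above the origin. The open well (200 x 140 mm) lies between own y = -80 and +60 mm. Two guide rails, 12 mm high, at own x = +-116 mm run from y = -220 to +95 mm
- lid (a joint): How far the aluminium lid (216 x 185 x 8 mm, top face 159 mm above the chiller's origin) is open, in m: 0 = fully shut against its end stop, up to 0.13; it slides along the chiller's own y, shutting towards +y. Friction about 6 N; it stays where it is left
- push_bar (a point): Centre of the black upright push bar on the lid: 80 mm long along the chiller's x, 10 mm thick along y, 40 mm high (from 159 to 199 mm above the chiller's origin). With the lid shut it is at own x = 0, y = -40 mm. Axes parallel to the chiller's
- pivot (a point): Fixed point on the upright turning axis of the latch handle, at own x = 0, y = +130 mm, z = 195 mm of the chiller: the mid height of the handle's bar when it is down. Below it a dark boss, 38 mm across, stands on the deck
- handle_turn (a joint): Angle of the latch handle in rad about its upright axis, looking from above: 0 = latched, the handle points along the chiller's own -y over the lid; at pi/2 it points along own -x, towards the robot. At angle a it points along (-sin a, -cos a) in the chiller's own x and y. It starts open, between 1.1 and 1.6; range -0.2 to 1.75. Light friction; it stays where it is left
- handle_lift (a joint): Height of the handle above its lowest position, in m (0 = down, max 0.030). A spring of about 4 N at 0, 6 N at 0.012, presses it down. With the lid shut it starts to climb the ramp at about 0.9 rad, is up by about 0.012 at 0.25 rad, and drops back to 0 between about 0.1 and 0 rad. About 3 to 5 N of sideways push at the knob carries it over
- notch (a point): Centre of the floor of the notch in the yellow catch block on the lid (lid shut: own x = 0, y = +60 mm of the chiller). 16 mm wide, ramp on its -x side (crest 13 mm above the lid), a stop 24 mm high on its +x side. It takes the handle's foot: a round-ended pin 10 mm across under the bar, 70 mm from the axis. With the lid open by over 6 mm the foot misses it; a handle turned in first bars the lid
- knob (a point): Centre of the red knob on the handle: an upright cylinder 20 mm across and 42 mm high, 115 mm from the turning axis, standing on the end of a flat dark bar (18 mm wide, 10 mm thick, 124 mm long). With the handle down the knob spans 198 to 240 mm above the chiller's origin. Its own y axis points from the knob to the turning axis
- tin_center (a point): Centre of a small tin, 44 mm across, 45 mm high, loose on the chiller's deck near its +x, +y corner: leave it there
- can_a_center (a point): Centre of a red drink can, 62 mm across, 115 mm high, standing in the well (its top below the lid): leave it
- can_b_center (a point): Centre of a green drink can like the red one, standing in the well: leave it
- cleaner_center (a point): Centre of a yellow cleaner bottle, 72 mm across, 190 mm high, loose on the table to the left: leave it
- soda_center (a point): Centre of an amber bottle, 62 mm across, 180 mm high, loose on the table to the right: leave it
- mug_center (a point): Centre of a white mug, 80 mm across, 90 mm high, loose on the table to the right: leave it

How it is judged (in metres and radians):
On the way, in this order (a step that is already met when the one before it is completed fails the run):
1. the lid is pushed fully shut (within 5 mm) (value of joint lid below 0.005 m), for 0.1 s.
2. the handle has climbed the ramp (up by at least 6 mm) with the lid shut (value of joint handle_lift above 0.006 m and value of joint lid below 0.006 m), for 0.02 s.
At the end, for the whole second after the job is handed in: The lid is shut (open by less than 6 mm), the handle is within 0.1 rad of its latched angle, down in the notch (less than 4 mm above its lowest position) and at rest (value of joint lid below 0.006 m and value of joint handle_turn between -0.1 and 0.1 rad and value of joint handle_lift below 0.004 m and velocity of joint handle_turn between -0.1 and 0.1 rad/s); the robot touches nothing.
It fails at once if the tin on the deck is moved by more than 30 mm or tipped (distance of tin_center from where it was at the start of the episode above 0.03 m or angle between tin_center's own z axis and vertical above 0.5 rad).
It fails at once if a can in the well is moved by more than 40 mm or tipped (distance of any of can_a_center, can_b_center from where it was at the start of the episode above 0.04 m or angle between any of can_a_center, can_b_center's own z axis and vertical above 0.5 rad).
It fails at once if the cleaner bottle, the amber bottle or the mug is moved by more than 40 mm (distance of any of cleaner_center, soda_center, mug_center from where it was at the start of the episode above 0.04 m).
It also fails if it takes over 50 s, if anything falls off the work surface, if the arm or the gripper's body presses on something with over 40 N, if the wrist force passes 120 N, or if a joint passes its speed limit or range.

### The arm

A 7-joint arm with a two-finger parallel gripper is mounted at the origin on the work surface. World frame = base frame: x ahead of the robot, y to its left, z up, the work surface at z = 0. Lengths are in m, angles in degrees, forces in N, time in s.
With the tool pointing down it reaches from about 0.425 to 0.875 m from the base axis. Payload 4.7 kg.
Tool frame: the origin (TCP) lies on the mounting face of the last link; the fingertips stand 182 mm ahead of it and the grasp point (between the pads) lies 164 mm ahead of it; z points along the fingers, x is the direction in which the jaws open and shut, and the axes are right-handed (so a half turn about z gives the same grasp; the last joint's range is limited). The gripper opens to 87 mm and grips with 3 to 60 N. Pads are 19 mm wide; open, the fingers measure 117 mm over their backs; the gripper's body (75 mm by 190 mm) begins 51 mm behind the grasp point.
Start: joints at [-71.499, 18.392, -4.016, 83.108, 1.295, 78.541, -3.26], TCP at [0.198, 0.619, 0.405] pointing down, gripper open.
Joint ranges: [-163.93, 163.93], [-17.29, 119.83], [-79.2, 71.16], [3.27, 140.29], [-89.18, 269.18], [5.43, 117.66], [-154.24, 154.24]. Speed limits (degrees/s): [147.25, 147.25, 180, 180, 180, 180, 180].

### API

Orientations are given as [roll, pitch, yaw] about the fixed x, y, z axes, in that order (R = Rz(yaw) Ry(pitch) Rx(roll)).
In Python, from cell import status, cams, env, outline_of, landmark_of gives the robot as it stands. The module is installed in compiled form; this text tells all that it offers.
- The arm moves only by the tool jog_arm, never from a script. Its argument "rows" is a list of rows, each a list of 7 numbers: the closure, from 0 (fully open) to 1 (shut), then the shift along the tool's x, y, z in m, then the turn, a rotation vector about the tool's x, y, z in degrees. A call has 1 to 12 rows; each row shifts and turns the commanded pose from where the row before left it, along the tool's axes as they then stand; what a row does not reach is not made up. A row lasts 1/12 s, in which the tool goes at most 41.7 mm and 7.16 degrees, less where a joint would pass 70% of its speed; a pose out of reach is approached as far as the arm can. A call with a gripper value outside its range is refused whole. The fingers move at their own pace and stop on an object; "grip_force" is the grip in N (left out, the last holds). Time passes only in rows, so rows that do not move let the fingers close. It gives the time, the measured TCP pose, the force and the opening at its end, in the units of the state.
- status.get_obs(): the state, without advancing time (a new reading comes with each control period).
- cams.read_camera(name): name is "scene" or "top" or "wrist"; returns (picture, depth): 420x560x3 uint8, red, green, blue; 420x560 float32, m along the optical axis (not along the pixel's ray), 0 where there is no reading.
- cams.camera_params(name): a dict with "vfov" (degrees; the focal length in pixels is half the picture's height over the tangent of half this angle, whatever the lens; pixels are square), "cx", "cy" (the principal point, pixels), "eye" and "attitude" of the camera in the world. Camera axes: x right, y up, looking along -z (the intrinsics and any distortion apply to the point x, -y, -z); pixel columns grow to the right and rows downward; lengths in m; the calibration is good to about 2 mm. The wrist camera is an equidistant fisheye: a pixel r from the principal point sees the ray r / f radians off the axis. A picture is of the moment at which its call begins: read the wrist's pose just before it. camera_params takes no time and is no camera call; for the wrist camera it gives the pose at the moment of the call.
- env.sign_off(): hands the job in, once; it reports no verdict.
Trained networks look in the newest picture that a camera, given by its name, has taken for a name from the list of things; names that differ only in an ending like _2 or _b are one class to them, and where a whole thing is asked for, a point or a joint stands for the part that bears it (a point fixed in the world has none). Each returns a list of dicts, best first, with "conf" (0 to 1); they miss things now and then, are a little off and sometimes report something else, mostly with a low value. They report only what shows in the picture. A call takes as long as a camera call.
- outline_of(camera, name): "pixels" (420x560 bool, what is visible of it) and "box" ([left, top, right, bottom] in pixels, round what is visible of it).
- landmark_of(camera, name): "position" ([row, column] in pixels: a listed point, or the origin of a listed thing).
The state is a dict: "time_s": time; "qpos": joint angles; "joint_velocities": joint speeds; "effort": joint torques, N m; "tool_pos": TCP position; "tool_rot": TCP orientation; "force": force on the tool from outside, world axes, zero at the start; "wrist_torque": the same for the moment, N m; "grip_width": finger opening in m.
Only numpy, scipy, OpenCV 4.12 (cv2) and the standard library are available. Lean on these libraries where they do the work, as an engineer would, in place of code of your own. Each camera call takes 0.05 s, during which the arm holds its last target. There are 200 camera calls.

## Working session

There is one attempt and no reset: what is moved stays moved. The work goes in short steps, Python scripts to look and compute and a tool call to move; the robot and the scene stay as the last step left them, time stands still between calls to the robot, and variables do not carry over. Pictures are saved under pics/ and viewed, about 8 in all and at most 12, crops included, and the job is handed in when it is done.

Besides the shell and the picture viewer there is one more tool, called after "Request:" in YAML: its name, and indented under it one key for each argument. jog_arm: Moves the arm, as the interface text tells. Its arguments: {"type":"object","properties":{"rows":{"type":"array"},"grip_force":{"type":"number"}},"required":["rows"]}

```bash
mkdir -p pics; cat > h.py <<'E'
import numpy as np, cv2
from cell import status, cams, env, outline_of, landmark_of
def look(n):
    im,d=cams.read_camera(n); return im,d,cams.camera_params(n)
def rot(a):
    from scipy.spatial.transform import Rotation as R
    a=np.array(a)
    if a.shape==(3,3): return a
    if a.size==4: return R.from_quat(a).as_matrix()
    return R.from_euler('xyz',a,degrees=True).as_matrix()
def ray(p,r,c,n):
    f=210/np.tan(np.radians(p['vfov'])/2)
    x,y=c-p['cx'],r-p['cy']
    if n=='wrist':
        q=np.hypot(x,y)+1e-9; t=q/f; v=np.array([np.sin(t)*x/q,-np.sin(t)*y/q,-np.cos(t)])
    else: v=np.array([x/f,-y/f,-1])
    return np.array(p['eye']), rot(p['attitude'])@v
def at_z(p,r,c,n,z):
    e,v=ray(p,r,c,n); return e+v*(z-e[2])/v[2]
def at_d(p,r,c,n,d):
    e,v=ray(p,r,c,n)
    f=-(rot(p['attitude']).T@v)[2]
    return e+v*d/f
E
cat > a.py <<'E'
from h import *
print(status.get_obs())
for n in ['top','scene']:
    im,d,p=look(n); print(n,p)
    cv2.imwrite(f'pics/{n}1.png',im[:,:,::-1])
    for k in ['chiller','push_bar','pivot','notch','knob','tin_center','can_a_center','cleaner_center','soda_center','mug_center']:
        for o in landmark_of(n,k)[:2]:
            r,c=o['position']; ri,ci=int(round(r)),int(round(c))
            dd=d[min(max(ri,0),419),min(max(ci,0),559)]
            print(k,round(o['conf'],2),np.round([r,c],1),np.round(at_d(p,r,c,n,dd),3) if dd>0 else None)
E
python3 a.py
```

```text
{'time_s': 0.0, 'qpos': array([-71.49855191,  18.4391022 ,  -4.01529921,  83.17483513,
         1.29329203,  78.54107016,  -3.25960122]), 'joint_velocities': array([-0.05445368,  0.05042755,  0.04015222,  0.1045719 ,  0.06471768,
        0.00373541,  0.00988308]), 'effort': array([-1.85688377e-04, -4.91287208e+01, -4.03983174e-01, -3.12535286e+01,
       -6.39096508e-02,  4.36133821e-02,  1.92118378e-04]), 'tool_pos': array([0.19751746, 0.61904578, 0.40366125]), 'tool_rot': array([1.79995823e+02, 1.09859801e-01, 7.23081335e+01]), 'force': array([-0.45573374, -0.7586418 ,  0.06669822]), 'wrist_torque': array([ 0.00984562, -0.03198123,  0.0222873 ]), 'grip_width': 0.08709972430469182}
top {'vfov': 42.21116153032204, 'cx': 276.0850861741198, 'cy': 202.55624682800482, 'eye': array([ 0.29617259, -0.01508021,  1.84373393]), 'attitude': array([  7.80914498,  -0.8245287 , -91.43659   ])}
chiller 0.75 [186.4 256.5] [0.579 0.015 0.157]
push_bar 0.72 [164.  194.5] [0.648 0.204 0.194]
push_bar 0.6 [170.3 294.7] [ 0.621 -0.104  0.195]
pivot 0.6 [186.6 212.8] [0.572 0.146 0.217]
pivot 0.26 [200.4 
[... 561 characters left out ...]
), 'attitude': array([ 32.13326174,  -0.87188753, 147.64189839])}
chiller 0.59 [257.6 271.8] [0.641 0.09  0.149]
chiller 0.35 [292.  290.3] [0.664 0.211 0.195]
push_bar 0.82 [199.8 237.9] [ 0.635 -0.098  0.179]
pivot 0.77 [255.7 306.6] [0.58  0.156 0.208]
pivot 0.19 [253.9 268.8] [0.607 0.019 0.014]
notch 0.66 [236.6 283.1] [0.567 0.033 0.104]
notch 0.55 [222.2 264.7] [ 0.604 -0.007  0.16 ]
knob 0.82 [218.  330.4] [0.478 0.112 0.239]
tin_center 0.88 [293.2 291.4] [0.663 0.215 0.193]
can_a_center 0.68 [232.5 282.6] [0.569 0.031 0.127]
cleaner_center 0.78 [350.9 411.5] [0.485 0.471 0.137]
soda_center 0.67 [133.1 208.6] [ 0.571 -0.408  0.12 ]
mug_center 0.55 [111.5 249.6] [ 0.396 -0.448  0.09 ]
```

View pics/top1.png

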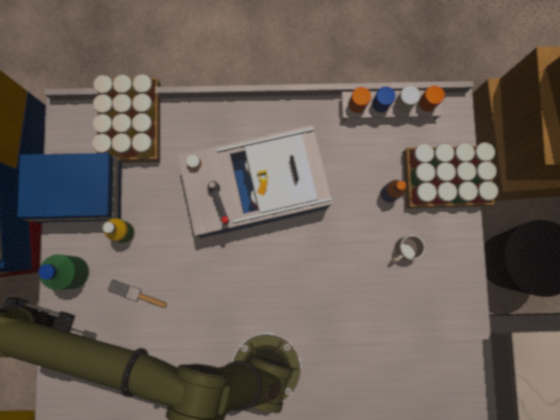

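View pics/scene1.png

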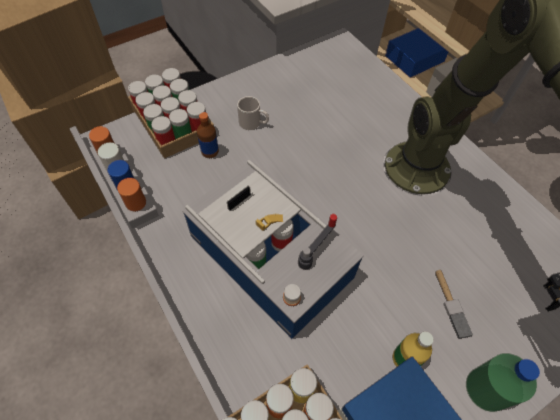

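Both pictures show the latch end to the left (world +y). In the top view the knob is at about (220,224), the pivot at (187,213) and the push bar at (170,294). The tin is near the far left corner of the deck, and the robot is on the −x side. Next I fit the chiller pose.

```bash
cat > b.py <<'E'
from h import *
for n in ['top','scene']:
    im,d,p=look(n)
    rr,cc=np.mgrid[120:330,150:380]; rr=rr.ravel();cc=cc.ravel()
    f=210/np.tan(np.radians(p['vfov'])/2); dd=d[rr,cc]
    P=(np.c_[(cc-p['cx'])/f*dd,-(rr-p['cy'])/f*dd,-dd])@rot(p['attitude']).T+np.array(p['eye'])
    box=(dd>0)&(P[:,0]>.38)&(P[:,0]<.85)&(P[:,1]>-.3)&(P[:,1]<.36)
    m=box&(P[:,2]>.135)&(P[:,2]<.172)
    print(n,'z pcts',np.percentile(P[m,2],[10,50,90]),m.sum())
    img=np.zeros((420,560),np.uint8); img[rr[m],cc[m]]=1
    k,l,s,_=cv2.connectedComponentsWithStats(img); b=1+np.argmax(s[1:,4]); m&=l[rr,cc]==b
    (c,sz,ang)=cv2.minAreaRect(P[m,:2].astype(np.float32)); print('rect',c,sz,ang)
    h=box&(P[:,2]>.183)
    img[:]=0; img[rr[h],cc[h]]=1
    k,l,s,_=cv2.connectedComponentsWithStats(img)
    for i in range(1,k):
        if s[i,4]>5:
            Q=P[h&(l[rr,cc]==i)]; print(s[i],np.round(Q.mean(0),3),np.round(Q.min(0),3),np.round(Q.max(0),3))
    red=(im[...,0]>110)&(im[...,1]<60)&(im[...,2]<70)
    q=box&red[rr,cc]&(P[:,2]>.17); print('red',q.sum(),np.round(np.median(P[q],0),3))
E
python3 b.py
```

```text
top z pcts [0.14589369 0.15376334 0.16262882] 9801
rect (0.605758547782898, 0.020640462636947632) (0.2649880647659302, 0.4434387683868408) 11.743457794189453
[187 154  13  14 133] [0.658 0.208 0.194] [0.639 0.19  0.184] [0.679 0.228 0.205]
[291 155   8  26  92] [ 0.63  -0.104  0.198] [ 0.591 -0.114  0.188] [ 0.67  -0.094  0.208]
[208 181  22  44 310] [0.531 0.131 0.207] [0.46  0.099 0.183] [0.593 0.163 0.245]
red 30 [0.47  0.112 0.239]
scene z pcts [0.14793522 0.15250363 0.16147201] 11782
rect (0.603941798210144, 0.02129589021205902) (0.26481711864471436, 0.4455372989177704) 11.702107429504395
[227 186  23  21 160] [ 0.632 -0.1    0.195] [ 0.592 -0.115  0.183] [ 0.67  -0.089  0.204]
[299 214  38  51 503] [0.532 0.135 0.207] [0.462 0.103 0.183] [0.595 0.169 0.243]
[258 221   6   6  11] [0.622 0.003 0.184] [ 0.617 -0.005  0.183] [0.626 0.012 0.185]
[284 284  17  17 223] [0.66  0.212 0.194] [0.64  0.192 0.183] [0.679 0.231 0.2  ]
red 28 [0.472 0.114 0.24 ]
```

```bash
cat > plan.py <<'E'
import sys
from h import *
# chiller frame
C=np.array([.605,.021]); Y=11.7
def own(x,y):
    t=np.radians(Y); return C+np.array([x*np.cos(t)-y*np.sin(t),x*np.sin(t)+y*np.cos(t)])
def rows(start,goals,step=.037,turn=6.9,clo=1.):
    """poses (x,y,z,yaw) with tool down -> tool-axis rows"""
    out=[];c=np.array(start,float)
    for g in goals:
        g=np.array(g,float); k=int(max(1,np.ceil(np.linalg.norm(g[:3]-c[:3])/step),np.ceil(abs(g[3]-c[3])/turn)))
        D=(g-c)/k
        for i in range(k):
            t=np.radians(c[3]); dx,dy,dz,dw=D
            out.append([clo]+[round(float(v),4)+0. for v in (dx*np.cos(t)+dy*np.sin(t),dx*np.sin(t)-dy*np.cos(t),-dz)]+[0,0,round(float(-dw),2)])
            c=c+D
    return out
def now():
    o=status.get_obs(); return np.r_[o['tool_pos'],o['tool_rot'][2]],o
def own_of(p):
    t=np.radians(Y); d=np.array(p)-C; return np.array([d[0]*np.cos(t)+d[1]*np.sin(t),-d[0]*np.sin(t)+d[1]*np.cos(t)])
def show(R):
    for i in range(0,len(R),12): print(str(R[i:i+12]).replace(' ',''))
E
python3 - <<'E'
from plan import *
c,o=now(); w=own(0,-.175); print(w)
show(rows(c,[[c[0],c[1],.47,c[3]],[w[0],w[1],.47,Y]]))
E
```

```text
[ 0.64048778 -0.15036399]
[[1.0,0.0,0.0,-0.0326,0,0,-0.0],[1.0,0.0,0.0,-0.0326,0,0,-0.0],[1.0,-0.0249,0.0273,0.0,0,0,2.53],[1.0,-0.0237,0.0284,0.0,0,0,2.53],[1.0,-0.0224,0.0294,0.0,0,0,2.53],[1.0,-0.0211,0.0304,0.0,0,0,2.53],[1.0,-0.0198,0.0313,0.0,0,0,2.53],[1.0,-0.0184,0.0321,0.0,0,0,2.53],[1.0,-0.0169,0.0329,0.0,0,0,2.53],[1.0,-0.0155,0.0336,0.0,0,0,2.53],[1.0,-0.014,0.0343,0.0,0,0,2.53],[1.0,-0.0124,0.0348,0.0,0,0,2.53]]
[[1.0,-0.0109,0.0354,0.0,0,0,2.53],[1.0,-0.0093,0.0358,0.0,0,0,2.53],[1.0,-0.0077,0.0362,0.0,0,0,2.53],[1.0,-0.0061,0.0365,0.0,0,0,2.53],[1.0,-0.0045,0.0367,0.0,0,0,2.53],[1.0,-0.0029,0.0369,0.0,0,0,2.53],[1.0,-0.0013,0.037,0.0,0,0,2.53],[1.0,0.0004,0.037,0.0,0,0,2.53],[1.0,0.002,0.0369,0.0,0,0,2.53],[1.0,0.0036,0.0368,0.0,0,0,2.53],[1.0,0.0052,0.0366,0.0,0,0,2.53],[1.0,0.0068,0.0364,0.0,0,0,2.53]]
[[1.0,0.0084,0.036,0.0,0,0,2.53],[1.0,0.01,0.0356,0.0,0,0,2.53]]
```

Request:
jog_arm:
  rows:
    - [1,0,0,-0.033,0,0,0]
    - [1,0,0,-0.033,0,0,0]
    - [1,-0.025,0.027,0,0,0,2.5]
    - [1,-0.024,0.028,0,0,0,2.5]
    - [1,-0.022,0.029,0,0,0,2.5]
    - [1,-0.021,0.03,0,0,0,2.5]
    - [1,-0.02,0.031,0,0,0,2.5]
    - [1,-0.018,0.032,0,0,0,2.5]
    - [1,-0.017,0.033,0,0,0,2.5]
    - [1,-0.0155,0.0335,0,0,0,2.5]
    - [1,-0.014,0.034,0,0,0,2.5]
    - [1,-0.012,0.035,0,0,0,2.5]

```text
time_s: 2.2
tool_pos: [0.3818, 0.2985, 0.4711]
tool_rot: [-180.0, -0.1, 47.2]
force: [0.3, 0.4, 0.5]
grip_width: 0.0154
```

Request:
jog_arm:
  rows:
    - [1,-0.011,0.035,0,0,0,2.5]
    - [1,-0.009,0.036,0,0,0,2.5]
    - [1,-0.008,0.036,0,0,0,2.5]
    - [1,-0.006,0.0365,0,0,0,2.5]
    - [1,-0.0045,0.037,0,0,0,2.5]
    - [1,-0.003,0.037,0,0,0,2.5]
    - [1,-0.001,0.037,0,0,0,2.5]
    - [1,0,0.037,0,0,0,2.5]
    - [1,0.002,0.037,0,0,0,2.5]
    - [1,0.004,0.037,0,0,0,2.5]
    - [1,0.005,0.037,0,0,0,2.5]
    - [1,0.007,0.036,0,0,0,2.5]

```text
time_s: 3.2
tool_pos: [0.6064, -0.0848, 0.4711]
tool_rot: [180.0, -0.1, 17.2]
force: [0.5, 0.3, 0.4]
grip_width: 0.0002
```

```bash
python3 - <<'E'
from plan import *
c,o=now(); w=own(0,-.175); print(c,o['force'],o['grip_width'],own_of(c[:2]))
show(rows(c,[[w[0],w[1],.47,Y],[w[0],w[1],.362,Y]]))
E
```

```text
[ 0.60638012 -0.08478029  0.47111171 17.21068095] [0.52789924 0.25800268 0.39320927] 0.00020135584867393572 [-0.02009945 -0.10386234]
[[1.0,0.0066,0.0364,0.0006,0,0,2.76],[1.0,0.0083,0.036,0.0006,0,0,2.76],[1.0,0.0,0.0,0.036,0,0,-0.0],[1.0,0.0,0.0,0.036,0,0,-0.0],[1.0,0.0,0.0,0.036,0,0,-0.0]]
```

Request:
jog_arm:
  rows:
    - [1,0.007,0.036,0,0,0,2.8]
    - [1,0.008,0.036,0,0,0,2.7]
    - [1,0,0,0,0,0,0]
    - [1,0,0,0.036,0,0,0]
    - [1,0,0,0.036,0,0,0]
    - [1,0,0,0.036,0,0,0]
    - [1,0,0,0,0,0,0]

```text
time_s: 3.78
tool_pos: [0.6378, -0.1468, 0.3549]
tool_rot: [-179.7, 0.7, 11.8]
force: [-0.2, 0.5, -1.4]
grip_width: 0.0005
```

```bash
python3 - <<'E'
from plan import *
c,o=now(); print(c,o['force'],own_of(c[:2]))
im,d,p=look('wrist'); cv2.imwrite('pics/w1.png',im[:,:,::-1])
E
```

```text
[ 0.63775796 -0.14677024  0.35489848 11.83073319] [-0.2041671   0.49676178 -1.38200593] [-0.00194434 -0.17092735]
```

View pics/w1.png

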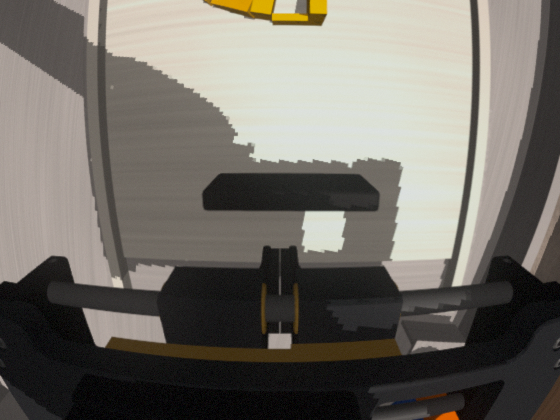

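The wrist view shows the closed fingers (col 280) right behind the push bar (cols 205–378, rows 175–210), parallel to it and centred. Next is the push towards +y (tool −y).

Request:
jog_arm:
  rows:
    - [1,0,-0.01,0,0,0,0]
    - [1,0,-0.01,0,0,0,0]
    - [1,0,-0.01,0,0,0,0]
    - [1,0,-0.01,0,0,0,0]
    - [1,0,-0.01,0,0,0,0]
    - [1,0,-0.01,0,0,0,0]
    - [1,0,-0.01,0,0,0,0]
    - [1,0,-0.01,0,0,0,0]
    - [1,0,-0.01,0,0,0,0]
    - [1,0,-0.008,0,0,0,0]
    - [1,0,0,0,0,0,0]

```text
time_s: 4.75
tool_pos: [0.6205, -0.0515, 0.3656]
tool_rot: [179.9, -0.3, 11.9]
force: [1.4, -3.9, 0.8]
grip_width: 0.0005
```

```bash
cat > bar.py <<'E'
from plan import *
c,o=now(); print(c,o['time_s'],o['force'],own_of(c[:2]))
im,d,p=look('scene')
for k in ['push_bar','notch']:
  for q in landmark_of('scene',k)[:2]: print(k,q['conf'],own_of(at_z(p,*q['position'],'scene',.179 if k=='push_bar' else .16)[:2]))
cv2.imwrite('pics/s_%d.png'%(o['time_s']*100),cv2.resize(im[130:330,150:400,::-1],None,fx=3,fy=3))
E
python3 bar.py
```

```text
[ 0.62051617 -0.05153101  0.36556792 11.90713648] 4.75 [ 1.39589849 -3.87265356  0.75882777] [ 0.00048542 -0.0741705 ]
push_bar 0.79 [-0.00412798 -0.05727304]
notch 0.66 [0.00272078 0.03679823]
```

Request:
jog_arm:
  rows:
    - [1,0,-0.005,0,0,0,0]
    - [1,0,-0.005,0,0,0,0]
    - [1,0,-0.004,0,0,0,0]
    - [1,0,0,0,0,0,0]
    - [1,0,0,0,0,0,0]

```text
time_s: 5.32
tool_pos: [0.6173, -0.0396, 0.3636]
tool_rot: [179.9, -0.1, 11.8]
force: [2.6, -4.1, 3.4]
grip_width: 0.0009
```

Request:
jog_arm:
  rows:
    - [1,0,-0.003,0,0,0,0]
    - [1,0,0,0,0,0,0]

```text
time_s: 5.48
tool_pos: [0.6167, -0.0367, 0.3635]
tool_rot: [179.9, -0.1, 11.7]
force: [3.1, -5.7, 4.1]
grip_width: 0.0007
```

```bash
python3 bar.py
```

```text
[ 0.61674154 -0.03671894  0.36346764 11.74483667] 5.4833 [ 3.12818366 -5.68539024  4.05504099] [-0.00020708 -0.05890074]
push_bar 0.77 [-0.00207527 -0.03943157]
notch 0.72 [-0.00779497  0.05433695]
notch 0.39 [-0.14548937  0.09680895]
```

Request:
jog_arm:
  rows:
    - [1,0,-0.003,0,0,0,0]
    - [1,0,0,0,0,0,0]

```text
time_s: 5.8
tool_pos: [0.6161, -0.0338, 0.3634]
tool_rot: [179.9, -0.1, 11.7]
force: [2.4, -5.4, 3.1]
grip_width: 0.0006
```

Request:
jog_arm:
  rows:
    - [1,0,-0.003,0,0,0,0]
    - [1,0,0,0,0,0,0]

```text
time_s: 5.97
tool_pos: [0.6156, -0.0315, 0.3634]
tool_rot: [179.8, -0.1, 11.7]
force: [3.4, -5.6, 2.3]
grip_width: 0.0002
```

Request:
jog_arm:
  rows:
    - [1,0,-0.003,0,0,0,0]
    - [1,0,0,0,0,0,0]

```text
time_s: 6.13
tool_pos: [0.6152, -0.0308, 0.3634]
tool_rot: [179.6, -0.1, 11.6]
force: [4.9, -9.8, 1.1]
grip_width: 0.0002
```

Request:
jog_arm:
  rows:
    - [1,0,-0.003,0,0,0,0]
    - [1,0,0,0,0,0,0]

```text
time_s: 6.3
tool_pos: [0.6149, -0.0301, 0.3635]
tool_rot: [179.4, -0.2, 11.5]
force: [8.6, -14.6, -0.5]
grip_width: 0.0002
```

```bash
python3 bar.py
```

```text
[ 0.61488164 -0.03013577  0.36349189 11.48381269] 6.3 [  8.58401349 -14.63697308  -0.50152966] [-0.00069336 -0.05207719]
notch 0.79 [-0.00351116  0.05982824]
```

The push force rose to 15 N with the motion stalled, and the notch shows at own y = +0.060, so the lid is on its stop. Next I back off and go over to the knob.

```bash
python3 - <<'E'
from plan import *
c,o=now(); b=own(0,-.075); a=np.radians(84); w=own(-.115*np.sin(a),.13-.115*np.cos(a)); print(w)
show(rows(c,[[*b,.3635,Y],[*b,.45,Y],[*w,.45,Y-84]],clo=.45))
E
```

```text
[0.46908158 0.11333516]
[[0.45,0.0008,0.0229,0.0,0,0,-0.23],[0.45,0.0,0.0,-0.0288,0,0,-0.0],[0.45,0.0,0.0,-0.0288,0,0,-0.0],[0.45,0.0,0.0,-0.0288,0,0,-0.0],[0.45,-0.0088,-0.0148,0.0,0,0,6.46],[0.45,-0.0104,-0.0138,0.0,0,0,6.46],[0.45,-0.0119,-0.0125,0.0,0,0,6.46],[0.45,-0.0132,-0.0111,0.0,0,0,6.46],[0.45,-0.0144,-0.0095,0.0,0,0,6.46],[0.45,-0.0154,-0.0078,0.0,0,0,6.46],[0.45,-0.0162,-0.0061,0.0,0,0,6.46],[0.45,-0.0167,-0.0042,0.0,0,0,6.46]]
[[0.45,-0.0171,-0.0023,0.0,0,0,6.46],[0.45,-0.0173,-0.0004,0.0,0,0,6.46],[0.45,-0.0172,0.0016,0.0,0,0,6.46],[0.45,-0.0169,0.0035,0.0,0,0,6.46],[0.45,-0.0164,0.0054,0.0,0,0,6.46]]
```

Request:
jog_arm:
  rows:
    - [1,0,0.028,0,0,0,0]
    - [1,0,0,-0.029,0,0,0]
    - [1,0,0,-0.029,0,0,0]
    - [0.45,0,0,-0.029,0,0,0]
    - [0.45,-0.009,-0.015,0,0,0,6.5]
    - [0.45,-0.01,-0.014,0,0,0,6.5]
    - [0.45,-0.012,-0.0125,0,0,0,6.5]
    - [0.45,-0.013,-0.011,0,0,0,6.5]
    - [0.45,-0.0145,-0.0095,0,0,0,6.5]
    - [0.45,-0.0155,-0.008,0,0,0,6.5]
    - [0.45,-0.016,-0.006,0,0,0,6.5]
    - [0.45,-0.017,-0.004,0,0,0,6.5]

```text
time_s: 7.45
tool_pos: [0.5252, 0.0529, 0.4489]
tool_rot: [179.9, 0.2, -40.4]
force: [0.2, 0.7, -0.7]
grip_width: 0.0462
```

Request:
jog_arm:
  rows:
    - [0.45,-0.017,-0.002,0,0,0,6.5]
    - [0.45,-0.017,0,0,0,0,6.5]
    - [0.45,-0.017,0.0015,0,0,0,6.5]
    - [0.45,-0.017,0.0035,0,0,0,6.4]
    - [0.45,-0.0165,0.0055,0,0,0,6.4]
    - [0.45,0,0,0,0,0,0]
    - [0.45,0,0,0,0,0,0]

```text
time_s: 8.03
tool_pos: [0.4677, 0.1155, 0.4493]
tool_rot: [179.9, 0.1, -72.2]
force: [0.6, -0.9, 1.0]
grip_width: 0.0478
```

```bash
python3 - <<'E'
from plan import *
c,o=now(); print(c,o['force'],o['grip_width'],own_of(c[:2]))
im,d,p=look('wrist'); cv2.imwrite('pics/w2.png',im[:,:,::-1])
for q in landmark_of('wrist','knob')[:2]: print(q['conf'],q['position'],at_z(p,*q['position'],'wrist',.219))
im,d,p=look('scene')
for k,z in [('push_bar',.179),('notch',.16),('knob',.219)]:
  for q in landmark_of('scene',k)[:2]: print(k,q['conf'],own_of(at_z(p,*q['position'],'scene',z)[:2]))
a=np.radians(84); w=own(-.115*np.sin(a),.13-.115*np.cos(a))
show(rows(c,[[*w,.45,Y-84],[*w,.39,Y-84]],clo=.45,step=.03))
E
```

```text
[  0.46765594   0.11553526   0.44931624 -72.16801077] [ 0.58252801 -0.86707244  1.04136285] 0.04775961686548424 [-0.11531989  0.12042271]
0.85 [227.4, 286.7] [0.4719992  0.11184714 0.219     ]
push_bar 0.87 [-0.00586171 -0.04152786]
notch 0.91 [-0.00067115  0.06043893]
knob 0.56 [-0.10827749  0.11640557]
knob 0.46 [-0.21622599 -0.32666239]
[[0.45,0.0025,-0.0007,-0.0007,0,0,0.13],[0.45,0.0,0.0,0.03,0,0,-0.0],[0.45,0.0,0.0,0.03,0,0,-0.0]]
```

View pics/w2.png

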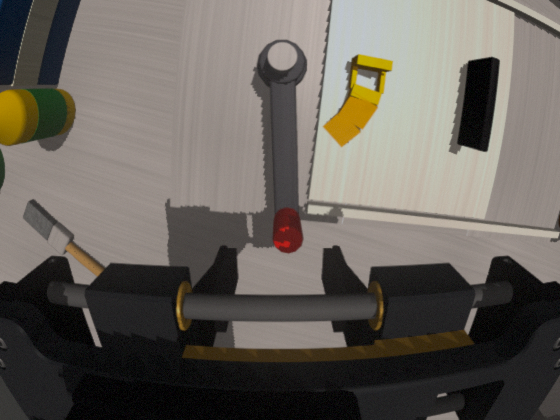

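The wrist view shows the red knob (row 230, col 287) between the open fingers (cols 225 and 340). The handle bar runs up to the pivot at (60,283), and the lid is shut with the catch block clear. Now I centre on the knob and descend.

Request:
jog_arm:
  rows:
    - [0.45,0.003,-0.001,0,0,0,0]
    - [0.45,0,0,0.03,0,0,0]
    - [0.45,0,0,0.03,0,0,0]
    - [0.45,0,0,0,0,0,0]
    - [0.55,0,0,0,0,0,0]
    - [0.6,0,0,0,0,0,0]
    - [0.6,0,0,0,0,0,0]

```text
time_s: 8.92
tool_pos: [0.4712, 0.1118, 0.3917]
tool_rot: [-179.8, 0.0, -72.5]
force: [-0.2, -0.5, 0.5]
grip_width: 0.0375
```

```bash
python3 - <<'E'
from plan import *
c,o=now(); print(c,o['force'],o['grip_width'],own_of(c[:2]))
# arc: tool leads the knob by e once the trailing pad pushes
def g(a):
    r=np.radians(a); return [*own(-.115*np.sin(r),.13-.115*np.cos(r)),.39,Y-a]
show(rows(c,[g(a) for a in np.arange(80,-8.1,-4)],clo=.6))
E
```

```text
[  0.47118932   0.11181553   0.39170301 -72.49830193] [-0.21802617 -0.52074255  0.54285942] 0.03753154549382901 [-0.11261423  0.11606374]
[[0.6,0.0059,0.0012,0.0017,0,0,-4.2],[0.6,0.008,-0.0003,0.0,0,0,-4.0],[0.6,0.008,-0.0003,0.0,0,0,-4.0],[0.6,0.008,-0.0003,0.0,0,0,-4.0],[0.6,0.008,-0.0003,0.0,0,0,-4.0],[0.6,0.008,-0.0003,0.0,0,0,-4.0],[0.6,0.008,-0.0003,0.0,0,0,-4.0],[0.6,0.008,-0.0003,0.0,0,0,-4.0],[0.6,0.008,-0.0003,0.0,0,0,-4.0],[0.6,0.008,-0.0003,0.0,0,0,-4.0],[0.6,0.008,-0.0003,0.0,0,0,-4.0],[0.6,0.008,-0.0003,0.0,0,0,-4.0]]
[[0.6,0.008,-0.0003,0.0,0,0,-4.0],[0.6,0.008,-0.0003,0.0,0,0,-4.0],[0.6,0.008,-0.0003,0.0,0,0,-4.0],[0.6,0.008,-0.0003,0.0,0,0,-4.0],[0.6,0.008,-0.0003,0.0,0,0,-4.0],[0.6,0.008,-0.0003,0.0,0,0,-4.0],[0.6,0.008,-0.0003,0.0,0,0,-4.0],[0.6,0.008,-0.0003,0.0,0,0,-4.0],[0.6,0.008,-0.0003,0.0,0,0,-4.0],[0.6,0.008,-0.0003,0.0,0,0,-4.0],[0.6,0.008,-0.0003,0.0,0,0,-4.0]]
```

Request:
jog_arm:
  rows:
    - [0.6,0.006,0.001,0.001,0,0,-4]
    - [0.6,0.008,-0.0003,0,0,0,-4]
    - [0.6,0.008,-0.0003,0,0,0,-4]
    - [0.6,0.008,-0.0003,0,0,0,-4]
    - [0.6,0.008,-0.0003,0,0,0,-4]
    - [0.6,0.008,-0.0003,0,0,0,-4]
    - [0.6,0.008,-0.0003,0,0,0,-4]
    - [0.6,0.008,-0.0003,0,0,0,-4]
    - [0.6,0.008,-0.0003,0,0,0,-4]
    - [0.6,0.008,-0.0003,0,0,0,-4]
    - [0.6,0.008,-0.0003,0,0,0,-4]
    - [0.6,0.008,-0.0003,0,0,0,-4]

```text
time_s: 9.92
tool_pos: [0.5302, 0.0447, 0.3907]
tool_rot: [-179.9, 0.2, -24.2]
force: [-10.6, 3.8, 8.4]
grip_width: 0.0352
```

```bash
cat > kn.py <<'E'
from plan import *
c,o=now(); w=own_of(c[:2]); print(c,o['time_s'],o['force'],o['grip_width'],'own',w,'tool a',np.degrees(np.arctan2(-w[0],.13-w[1])),'r',np.hypot(w[0],w[1]-.13))
im,d,p=look('wrist'); cv2.imwrite('pics/w_%d.png'%(o['time_s']*100),im[:,:,::-1])
for q in landmark_of('wrist','knob')[:2]:
    k=own_of(at_z(p,*q['position'],'wrist',.225)[:2]); print(q['conf'],q['position'],k,'a',np.degrees(np.arctan2(-k[0],.13-k[1])))
for q in landmark_of('wrist','notch')[:1]: print('notch',q['conf'],own_of(at_z(p,*q['position'],'wrist',.16)[:2]))
E
python3 kn.py
```

```text
[  0.53015805   0.04472572   0.39065576 -24.21724665] 9.9167 [-10.55674219   3.82875445   8.40292219] 0.03519712511255799 own [-0.06847567  0.03840976] tool a 36.782917697957 r 0.11435772258144426
0.79 [268.0, 266.5] [-0.06960278  0.04793088] a 40.30125867929249
notch 0.94 [0.00413677 0.06351693]
```

Request:
jog_arm:
  rows:
    - [0.6,0.008,-0.0003,0,0,0,-4]
    - [0.6,0.008,-0.0003,0,0,0,-4]
    - [0.6,0.008,-0.0003,0,0,0,-4]
    - [0.6,0.008,-0.0003,0,0,0,-4]
    - [0.6,0.008,-0.0003,0,0,0,-4]
    - [0.6,0.008,-0.0003,0,0,0,-4]

```text
time_s: 10.57
tool_pos: [0.5725, 0.0341, 0.3904]
tool_rot: [-179.8, 1.2, -0.3]
force: [-30.5, -0.1, 25.5]
grip_width: 0.0351
```

```bash
python3 kn.py
```

```text
[ 0.57246161  0.03411708  0.390395   -0.2512379 ] 10.5667 [-30.50278089  -0.14653745  25.48770406] 0.03507449584771221 own [-0.02920235  0.01944291] tool a 14.796081460645961 r 0.1143487966476544
0.61 [274.6, 264.3] [-0.03724689  0.02455492] a 19.455003714810847
notch 0.72 [0.00566278 0.05886341]
```

The force is high (30 N sideways, 25 N up), so a fingertip is probably catching the rising bar. I'll back off a little, go up 12 mm, and push again.

Request:
jog_arm:
  rows:
    - [0.6,-0.01,0,0,0,0,0]
    - [0.6,0,0,-0.012,0,0,0]
    - [0.6,0,0,0,0,0,0]

```text
time_s: 10.97
tool_pos: [0.5679, 0.0334, 0.404]
tool_rot: [-179.9, -0.3, -0.5]
force: [0.5, 0.3, -0.1]
grip_width: 0.0347
```

```bash
python3 kn.py; python3 - <<'E'
from h import *
im,d,p=look('scene'); cv2.imwrite('pics/s_k.png',cv2.resize(im[150:320,200:400,::-1],None,fx=4,fy=4-.5))
E
```

```text
[ 0.56791384  0.03340615  0.40397109 -0.49722416] 10.9667 [ 0.50375013  0.34363141 -0.11854101] 0.03469533576127581 own [-0.0337998   0.01966899] tool a 17.032395323367187 r 0.11539219481439994
0.91 [261.0, 275.2] [-0.03409682  0.02465198] a 17.934631705661854
notch 0.62 [0.0010458  0.05704453]
```

View pics/s_k.png

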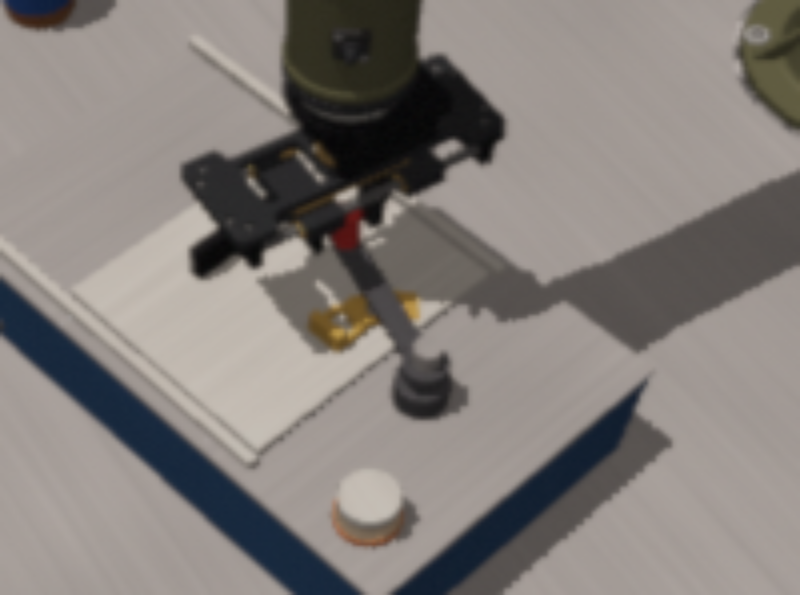

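The scene view shows the raised handle at about 18° on the ramp, the knob free between the fingers, and the tin undisturbed. I carry on pushing with the fingertips above the bar.

Request:
jog_arm:
  rows:
    - [0.6,0.004,0,0,0,0,-2]
    - [0.6,0.004,0,0,0,0,-2]
    - [0.6,0.004,0,0,0,0,-2]
    - [0.6,0.004,0,0,0,0,-2]
    - [0.6,0.004,0,0,0,0,-2]
    - [0.6,0.004,0,0,0,0,-2]
    - [0.6,0,0,0,0,0,0]

```text
time_s: 11.75
tool_pos: [0.5916, 0.0355, 0.4004]
tool_rot: [180.0, -0.0, 11.6]
force: [0.5, 0.5, -0.4]
grip_width: 0.0351
```

```bash
python3 kn.py
```

```text
[ 0.59161066  0.03553624  0.40043395 11.55223506] 11.75 [ 0.45773482  0.47140269 -0.35655822] 0.0350727965987008 own [-0.01016339  0.0169494 ] tool a 5.137150273658787 r 0.11350652843740502
0.7 [271.9, 271.0] [-0.01474545  0.01610536] a 7.3768045445737105
notch 0.65 [0.00188828 0.05656247]
```

Request:
jog_arm:
  rows:
    - [0.6,0.003,0,0,0,0,0]
    - [0.6,0.003,0,0,0,0,0]
    - [0.6,0.003,0,0,0,0,0]
    - [0.6,0.003,0,0,0,0,0]
    - [0.6,0,0,0,0,0,0]

```text
time_s: 12.32
tool_pos: [0.6035, 0.0383, 0.4008]
tool_rot: [180.0, -0.1, 11.5]
force: [-0.2, -0.5, -0.5]
grip_width: 0.0346
```

```bash
python3 kn.py
```

```text
[ 0.6034657   0.03832334  0.40075912 11.53360949] 12.3167 [-0.17624392 -0.52993443 -0.48499958] 0.034647448900579456 own [0.00201053 0.01727455] tool a -1.0217981191398464 r 0.11274337794197016
0.59 [261.2, 273.7] [-0.00095337  0.0228108 ] a 0.5095910266373805
notch 0.6 [0.00358933 0.05657442]
```

Request:
jog_arm:
  rows:
    - [0.6,0.003,0,0,0,0,0]
    - [0.6,0.003,0,0,0,0,0]
    - [0.6,0,0,0,0,0,0]

```text
time_s: 12.72
tool_pos: [0.6091, 0.0392, 0.4008]
tool_rot: [180.0, -0.0, 11.5]
force: [0.1, 0.5, -0.1]
grip_width: 0.035
```

Request:
jog_arm:
  rows:
    - [0.6,0.003,0,0,0,0,0]
    - [0.6,0,0,0,0,0,0]

```text
time_s: 12.88
tool_pos: [0.612, 0.0397, 0.4007]
tool_rot: [180.0, -0.0, 11.5]
force: [0.1, 0.1, 0.5]
grip_width: 0.0351
```

```bash
python3 kn.py
```

```text
[ 0.61200476  0.03973678  0.40074861 11.51461027] 12.8833 [0.14657325 0.07633703 0.49503973] 0.03511701466692942 own [0.01065881 0.016927  ] tool a -5.38506339278495 r 0.11357425979096222
0.65 [263.0, 266.9] [0.00405771 0.02148161] a -2.1413995416306095
```

Request:
jog_arm:
  rows:
    - [0.6,-0.008,0,0,0,0,0]
    - [0.45,0,0,0,0,0,0]
    - [0.45,0,0,-0.03,0,0,0]
    - [0.45,0,0,-0.03,0,0,0]
    - [0.45,0,0.04,-0.02,0,0,0]
    - [0.45,0,0.04,0,0,0,0]
    - [0.45,0,0,0,0,0,0]

```text
time_s: 13.62
tool_pos: [0.6187, -0.0475, 0.4818]
tool_rot: [179.6, -0.2, 10.8]
force: [-1.0, -1.9, -0.5]
grip_width: 0.0478
```

```bash
python3 kn.py; python3 - <<'E'
from plan import *
w=cv2.imread(sorted(__import__('glob').glob('pics/w_*.png'),key=__import__('os').path.getmtime)[-1])
im,d,p=look('scene')
s=cv2.resize(im[150:320,200:400,::-1],None,fx=2.2,fy=2.2)
out=np.zeros((420+s.shape[0]-200,560,3),np.uint8)
cv2.imwrite('pics/wz.png',cv2.resize(w[0:260,150:410],None,fx=2.2,fy=2.2)); cv2.imwrite('pics/sz.png',s)
rr,cc=np.mgrid[150:330,200:400]; rr=rr.ravel();cc=cc.ravel()
f=210/np.tan(np.radians(p['vfov'])/2); dd=d[rr,cc]
P=(np.c_[(cc-p['cx'])/f*dd,-(rr-p['cy'])/f*dd,-dd])@rot(p['attitude']).T+np.array(p['eye'])
O=np.array([own_of(q) for q in P[:,:2]])
m=(abs(O[:,0])<.02)&(O[:,1]>0)&(O[:,1]<.15)&(P[:,2]>.18)&(P[:,2]<.26)
for y in np.arange(0,.15,.01):
    q=m&(O[:,1]>=y)&(O[:,1]<y+.01)
    if q.sum()>2: print(round(y,2),q.sum(),'x',np.round(O[q,0].mean(),4),'z',np.round(np.percentile(P[q,2],[50,95]),4))
E
```

```text
[ 0.61868538 -0.04750017  0.48177198 10.84040471] 13.6167 [-1.01911876 -1.86870946 -0.51197777] 0.047841327106690056 own [-0.00048992 -0.06985215] tool a 0.1404562534594037 r 0.19985275133650482
0.91 [102.9, 282.4] [0.00396152 0.02169659] a -2.0948282070054565
notch 0.59 [0.00253101 0.06026059]
0.0 5 x 0.0056 z [0.2384 0.2412]
0.01 43 x 0.0064 z [0.2372 0.2416]
0.02 73 x 0.0043 z [0.2172 0.2404]
0.03 26 x 0.0033 z [0.1996 0.2033]
0.04 33 x 0.0048 z [0.1989 0.2026]
0.05 37 x 0.0058 z [0.1983 0.202 ]
0.06 34 x 0.0056 z [0.1989 0.2028]
0.07 32 x 0.0029 z [0.1991 0.2029]
0.08 27 x 0.0019 z [0.2005 0.2021]
0.09 25 x 0.0028 z [0.1999 0.2026]
0.1 33 x 0.0011 z [0.1999 0.203 ]
0.11 25 x 0.0039 z [0.2003 0.2031]
0.12 43 x 0.0063 z [0.2047 0.2272]
0.13 80 x 0.0053 z [0.2067 0.2254]
0.14 59 x 0.0022 z [0.1958 0.2062]
```

View pics/wz.png

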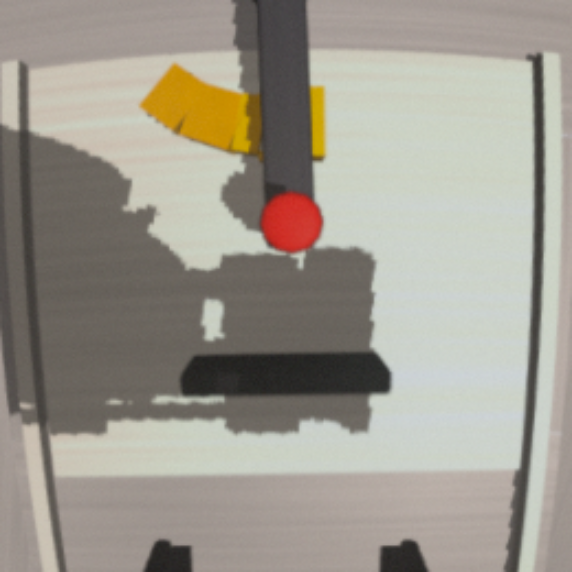

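View pics/sz.png

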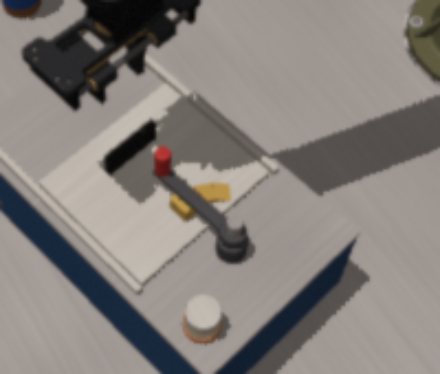

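The handle is down: its bar top is at z ≈ 0.200 and its knob top at 0.240. It sits over the notch at about −2°, the lid is shut and the gripper is clear. I let the arm settle and hand in.

Request:
jog_arm:
  rows:
    - [0.45,0,0,-0.02,0,0,0]
    - [0.45,0,0,0,0,0,0]
    - [0.45,0,0,0,0,0,0]

```text
time_s: 14.07
tool_pos: [0.6194, -0.0364, 0.4998]
tool_rot: [-180.0, -0.1, 11.6]
force: [-0.3, 0.3, -0.9]
grip_width: 0.048
```

```bash
python3 -c "
from cell import env,status
print(status.get_obs()['force']); print(env.sign_off())"
```

```text
[-0.32248412  0.34780755 -0.93044945]
the job is handed in; nothing more can be done
None
```

The chiller is shut and latched, and I handed the job in at about 14 s; the hand-in gives no verdict.

- **Lid:** I pushed it with closed fingers until it stalled on its end stop at about 15 N.
- **Handle:** I swung the knob over the ramp between half-open fingers, let it drop into the notch and lifted clear.

**Last checks**
- **Lid shut:** the notch was found at own y ≈ +0.060 m, its shut position.
- **Handle down:** the bar top is at 0.200 m and the knob top at 0.240 m. The handle sits at about −2°, within the ±5.7° allowed.
- **Gripper clear:** it is above and free of everything, with about 1 N on the wrist.
- **Other objects:** the tin still stood in its place in the last picture. I did not measure the cans, bottles and mug again, but the arm did not go near them.

**What went less well**
- **High force:** part way up the ramp the force reached about 30 N sideways and 25 N upward, probably a fingertip catching the rising bar. I backed off, went up about 12 mm and finished with almost no force.
- **Ramp climb not measured:** I saw the handle raised on the ramp at about 18° but did not measure its lift there.

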